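Restock the glaze lane of the flow rack

ROBOT

A 7-joint arm with a two-finger parallel gripper is mounted at the origin on the work surface. World frame = base frame: x ahead of the robot, y to its left, z up, the work surface at z = 0. Lengths are in mm, angles in rad, forces in N, time in s.
With the tool pointing down it reaches from about 400 to 875 mm from the base axis. Payload 4.4 kg.
Tool frame: the origin (TCP) lies on the centre line of the jaws, within the pads' length; the fingertips stand 25 mm ahead of it and the grasp point (between the pads) lies 6 mm ahead of it (ctrl.finger_overhang is the distance from the TCP to the fingertips, in mm); z points along the fingers, y is the line along which they close (so a half turn about z gives the same grasp; the last joint's range is limited). The gripper opens to 85 mm and grips with 20 to 120 N. Pads are 22 mm wide; open, the fingers measure 114 mm over their backs; the gripper's body (76 mm by 85 mm) begins 54 mm behind the grasp point. The pads swing forward as they close: fully open they stand 13 mm farther back than shut.
Start: joints at [-0.066, 0.628, 0.038, 1.517, -0.027, 0.996, -0.02], TCP at [650.013, 0.026, 256.313] pointing down, gripper open.
Joint ranges: [-3.06, 3.06], [-0.37, 2.12], [-1.25, 1.32], [0.18, 2.47], [-1.1, 4.24], [0.23, 1.98], [-2.94, 2.94]. Speed limits (rad/s): [2.57, 2.57, 3.14, 3.14, 3.14, 3.14, 3.14].

INTERFACE

Orientations are given as [roll, pitch, yaw] about the fixed x, y, z axes, in that order (R = Rz(yaw) Ry(pitch) Rx(roll)).
In Python, from cell import ctrl gives the robot as it stands. The module is installed in compiled form; this text tells all that it offers.
- The arm moves only by the tool play_rows, never from a script. Its argument "targets" is a list of rows, each a list of 5 numbers: the closure, from 0 (fully open) to 1 (shut), then the shift along the tool's x, y, z in cm, then the turn about the tool's z in degrees. In form: [[gripper, dx, dy, dz, spin], ...]. A call has 1 to 10 rows; each row is the pose to reach, as a shift and turn from the pose commanded when the call began, along the tool's axes at that moment; what a row does not reach only later rows make up. A row lasts 1/10 s, in which the tool goes at most 50 mm and 8.59 degrees, less where a joint would pass 70% of its speed; a pose out of reach is approached as far as the arm can. A call with a gripper value outside its range is refused whole. The fingers move at their own pace and stop on an object; the grip force is fixed at half the most. Time passes only in rows, so rows that repeat a pose let the fingers close. It gives the time, the measured TCP pose, the force, the opening and the grip force at its end, in the units of the state.
- ctrl.read_state(): the state, without advancing time (a new reading comes with each control period).
- ctrl.get_image(name): name is "scene" or "side" or "wrist"; returns (picture, depth): 480x640x3 uint8, red, green, blue; 480x640 float32, mm along the optical axis (not along the pixel's ray), 0 where there is no reading.
- ctrl.calibration(name): a dict with "vfov" (degrees; the focal length in pixels is half the picture's height over the tangent of half this angle, whatever the lens; pixels are square), "cx", "cy" (the principal point, pixels), "k1" (the pictures are not rectified: a ray, as slopes to the right and down, at radius r is drawn at 1 + k1 r^2 times it, then the intrinsics apply), "extrinsics" (4x4, takes a point from camera to world coordinates); the wrist camera has in their place "mount" (4x4, takes a point from camera to tool coordinates, whose origin is the TCP and whose axes are the flange's). Camera axes: x right, y down, z forward; pixel columns grow to the right and rows downward; lengths in mm; the calibration is good to about 2 mm. A picture is of the moment at which its call begins: read the wrist's pose just before it. calibration takes no time and is no camera call.
- ctrl.finish_job(): hands the job in; it is judged then, once.
Trained networks look in the newest picture that a camera, given by its name, has taken for a name from the list of things; names that differ only in an ending like _2 or _b are one class to them, and where a whole thing is asked for, a point or a joint stands for the part that bears it (a point fixed in the world has none). Each returns a list of dicts, best first, with "confidence" (0 to 1); they miss things now and then, are a little off and sometimes report something else, mostly with a low value. They report only what shows in the picture. A call takes as long as a camera call.
- ctrl.search_frame(camera, name): "bbox" ([left, top, right, bottom] in pixels, round what is visible of it).
- ctrl.trace(camera, name): "pixels" (480x640 bool, what is visible of it) and "bbox" ([left, top, right, bottom] in pixels, round what is visible of it).
The state is a dict: "clock": time; "qpos": joint angles; "qd": joint speeds; "tau": joint torques, N m; "eef_pos": TCP position; "tool_rot": TCP orientation; "force": force on the tool from outside, world axes, zero at the start; "torque": the same for the moment, N m; "width": finger opening in mm; "gripper_force": force on a finger pad.
Only numpy, scipy, OpenCV 4.12 (cv2) and the standard library are available. Lean on these libraries where they do the work, as an engineer would, in place of code of your own. Each camera call takes 0.05 s, during which the arm holds its last target. There are 200 camera calls.

TASK

Restock the lower roller lane of the rack: put both cartons on from its high end, under the upper tier and lengthways along the lane, the blue-banded one first and the orange-banded one behind it. The lane's gate is shut: throw its red-knobbed lever fully over so that both cartons end up standing down at the yellow end stop, blue against the stop and orange right behind it. Keep the cartons upright, and leave the banding wheel, the brush pot and the bowl where they are.

Things in the scene. Friction and masses are not known exactly. Their poses are not given: they have to be found in the camera images.
- rack: Fixed two-tier aluminium gravity flow rack on dark 20 mm posts. Origin on the table under the middle of the lower lane's high (loading) end; x points down the lane but level, y to the left as one looks downhill, z up. Posts stand beside the lane at x = 65, 215, 445 mm, y = +-58 mm. Side rails of the lane: 88 mm apart inside, 96 mm over all, standing 14 mm above the roller tops.
- lane_entry (a point): On the lower lane's centre line at its loading end, at the height of the roller tops: 122 mm above the table. Axes as the rack's. The plane of the roller tops falls 7 degrees towards the rack's +x. Free rollers, 20 mm thick, about 27 mm apart, first axis 14 mm in from here. A carton let go with its middle 10 mm or more past the first roller rolls down by itself, at 0.1 to 0.3 m/s.
- upper_edge (a point): Middle of the lower edge of the upper tier's high end, straight off lane_entry. Axes as the rack's. The tier, 128 mm wide, runs 260 mm down from here, parallel to the lane, its underside 97 mm off the roller tops (22 mm over a carton); its jars reach 320 mm above the table. It covers the lane's start, so an upright gripper cannot set a carton far enough in: lean the tool back uphill.
- lane_stop (a point): On the uphill face of the yellow end stop, on the lane's centre line at the height of the roller tops, 460 mm down the slope from lane_entry. Axes as the rack's (level). The stop stands 45 mm above the rollers. A carton against it has its middle 60 mm back up the slope and 37.5 mm off the roller plane.
- gate (a joint): Gate: red blade and hand lever on one cross shaft, 270 mm down the lane, 8 mm below the roller tops. 0: blade up 14 mm above the rollers, holding cartons back, lever leaning 40 degrees uphill from square to the lane. 1.4 rad (its end): blade down below the roller tops, lever leaning 40 degrees downhill. Stays where it is left; about 2 N downhill on the knob moves it.
- gate_knob (a point): Centre of the red ball knob, 28 mm across, on the end of the gate lever (a 10 mm rod, 95 mm long from the shaft). It moves in an upright plane 125 mm to the left (rack's +y) of the lane's centre line, outside the rack. Thrown over, it travels 122 mm downhill parallel to the lane, rising 22 mm off that line half-way.
- blue_carton_mid (a point): Centre of the carton with the blue band: stiff cardboard, 120 x 60 x 75 mm (its x, y, z), 0.3 to 0.65 kg, evenly filled, standing on the table; this point is 37.5 mm above its underside. z is up, x along its length; it starts with +x within about 0.6 rad of the lane's downhill direction.
- orange_carton_mid (a point): Centre of the carton with the orange band: same size, weight and axes as the blue one.
- banding_wheel: Bystander: dark steel potter's turntable, 150 mm across, 62 mm high; origin under its middle. Leave alone.
- brush_pot: Bystander: terracotta pot 72 mm across, 85 mm high, with brushes to 205 mm; origin under its middle. Leave alone.
- bisque_bowl: Bystander: pink bisque bowl 120 mm across, 55 mm high; origin under its middle. Leave alone.

How it is judged (in metres and radians):
On the way, in this order (a step that is already met when the one before it is completed fails the run):
1. the blue carton is in the lane's upper half, under the upper tier (x of blue_carton_mid in the frame of lane_entry between 0.03 and 0.22 m and y of blue_carton_mid in the frame of lane_entry between -0.02 and 0.02 m and z of blue_carton_mid in the frame of lane_entry between 0 and 0.045 m), for 0.1 s.
2. then the orange carton is in the lane's upper half, under the upper tier (x of orange_carton_mid in the frame of lane_entry between 0.03 and 0.22 m and y of orange_carton_mid in the frame of lane_entry between -0.02 and 0.02 m and z of orange_carton_mid in the frame of lane_entry between 0 and 0.045 m), for 0.1 s.
At the end, for the whole second after the job is handed in: Gate lever thrown (over 1.2 of 1.4 rad). On the rollers: blue against the end stop (middle within about 10 mm of its seated place along the lane), orange behind it (within about 15 mm), both within 20 mm of the lane's centre line and tilted under 0.2 rad (value of joint gate above 1.2 rad and x of blue_carton_mid in the frame of lane_stop between -0.065 and -0.045 m and x of orange_carton_mid in the frame of lane_stop between -0.19 and -0.16 m and y of blue_carton_mid in the frame of lane_stop between -0.02 and 0.02 m and y of orange_carton_mid in the frame of lane_stop between -0.02 and 0.02 m and z of blue_carton_mid in the frame of lane_stop between 0.035 and 0.055 m and z of orange_carton_mid in the frame of lane_stop between 0.048 and 0.07 m and angle between each of blue_carton_mid, orange_carton_mid's own z axis and vertical below 0.2 rad); the robot touches nothing.
It fails at once if a carton is tipped over (more than 45 degrees) (angle between any of blue_carton_mid, orange_carton_mid's own z axis and vertical above 0.79 rad).
It fails at once if a bystander is moved more than 30 mm (distance of any of banding_wheel, brush_pot, bisque_bowl from where it was at the start of the episode above 0.03 m).
It also fails if it takes over 72 s, if anything falls off the work surface, if the arm or the gripper's body presses on something with over 40 N, if the wrist force passes 120 N, or if a joint passes its speed limit or range.

## Working session

There is one attempt and no reset: what is moved stays moved. The work goes in short steps, Python scripts to look and compute and a tool call to move; the robot and the scene stay as the last step left them, time stands still between calls to the robot, and variables do not carry over. Pictures are saved under pics/ and viewed, at most 13 in all, crops included, and the job is handed in when it is done.

Besides the shell and the picture viewer there is one more tool, called after "Request:" by a JSON object that holds its "fn" and its "kwargs", one argument or row to a line. play_rows: Moves the arm, as the interface text tells. Its arguments: {"type":"object","properties":{"targets":{"type":"array"}},"required":["targets"]}

```bash
mkdir -p pics; cat > h.py <<'E'
import numpy as np, cv2
from scipy.spatial.transform import Rotation as R
from cell import ctrl
def K(c):
    f=240/np.tan(np.radians(c['vfov'])/2); return np.array([[f,0,c['cx']],[0,f,c['cy']],[0,0,1]])
def ext(name,st=None):
    c=ctrl.calibration(name)
    if 'extrinsics' in c: return np.array(c['extrinsics'])
    T=np.eye(4);T[:3,:3]=R.from_euler('xyz',st['tool_rot']).as_matrix();T[:3,3]=st['eef_pos']
    return T@np.array(c['mount'])
def cloud(name,depth,st=None):
    """480x640x3 world points, nan where no depth"""
    c=ctrl.calibration(name);k=K(c)
    v,u=np.mgrid[0:480,0:640]; d=np.stack([(u-k[0,2])/k[0,0],(v-k[1,2])/k[1,1]],-1)
    s=d.copy()
    for _ in range(10): s=d/(1+c['k1']*(s**2).sum(-1,keepdims=True))
    P=np.dstack([s,np.ones((480,640))])*depth[...,None]
    E=ext(name,st); P=P@E[:3,:3].T+E[:3,3]; P[depth<=0]=np.nan
    return P
def proj(name,p,st=None):
    c=ctrl.calibration(name);k=K(c);E=np.linalg.inv(ext(name,st));q=np.atleast_2d(p)@E[:3,:3].T+E[:3,3]
    s=q[:,:2]/q[:,2:];s=s*(1+c['k1']*(s**2).sum(1,keepdims=True));return s*k[0,0]+[c['cx'],c['cy']]
E
python3 - <<'E'
from h import *
for n in('scene','side'):
    st=ctrl.read_state();im,d=ctrl.get_image(n);P=cloud(n,d,st);np.savez('/tmp/%s.npz'%n,im=im,P=P)
    cv2.imwrite('pics/%s.png'%n,im[...,::-1])
    print(n,np.round(ext(n,st)[:3,3]))
    for o in('blue_carton_mid','orange_carton_mid','gate_knob','rack','banding_wheel','brush_pot','bisque_bowl'):
        for r in ctrl.trace(n,o)[:2]:
            q=P[r['pixels']];q=q[~np.isnan(q[:,0])]
            if len(q): print(o,round(r['confidence'],2),np.round(r['bbox']),len(q),np.round(np.median(q,0)),np.round(np.percentile(q,[2,98],axis=0)).tolist())
E
```

```text
scene [ 854.  453. 1087.]
blue_carton_mid 0.61 [416. 312. 453. 384.] 2283 [489. 352.  74.] [[430.0, 291.0, 0.0], [537.0, 406.0, 78.0]]
gate_knob 0.68 [260. 222. 346. 267.] 663 [542.  47.  98.] [[484.0, -54.0, -0.0], [631.0, 82.0, 175.0]]
rack 0.68 [224. 113. 348. 348.] 11309 [555. -32. 135.] [[400.0, -186.0, 16.0], [778.0, 120.0, 297.0]]
banding_wheel 0.77 [160. 190. 224. 250.] 2953 [ 718. -229.   62.] [[647.0, -304.0, 3.0], [782.0, -167.0, 66.0]]
brush_pot 0.64 [392. 393. 448. 451.] 1566 [631. 434.  73.] [[599.0, 401.0, 3.0], [669.0, 466.0, 195.0]]
bisque_bowl 0.57 [479. 278. 535. 332.] 2258 [278. 374.  25.] [[238.0, 320.0, -0.0], [348.0, 428.0, 56.0]]
side [  76. -634.  895.]
blue_carton_mid 0.67 [210. 198. 244. 242.] 1286 [462. 320.  68.] [[417.0, 284.0, 4.0], [532.0, 389.0, 77.0]]
orange_carton_mid 0.68 [401. 383. 452. 458.] 3001 [ 483. -411.   72.] [[446.0, -465.0, 2.0], [535.0, -342.0, 76.0]]
gate_knob 0.61 [283. 235. 299. 257.] 132 [490.  46. 165.] [[479.0, 36.0, 86.0], [524.0, 75.0, 174.0]]
rack 0.9 [279. 197. 394. 362.] 11970 [ 471. -123.  221.] [[369.0, -209.0, 10.0], [777.0, 54.0, 295.0]]
banding_wheel 0.68 [414. 283. 478. 349.] 3167 [ 698. -245.   60.] [[641.0, -307.0, 2.0], [775.0, -172.0, 63.0]]
brush_pot 0.93 [243. 134. 272. 206.] 1057 [625. 421.  72.] [[595.0, 396.0, -3.0], [702.0, 577.0, 188.0]]
brush_pot 0.4 [413. 280. 479. 347.] 3213 [ 699. -245.   60.] [[641.0, -306.0, 0.0], [780.0, -171.0, 63.0]]
bisque_bowl 0.73 [143. 224. 187. 259.] 1276 [294. 399.  33.] [[238.0, 319.0, 0.0], [345.0, 431.0, 55.0]]
```

View pics/scene.png

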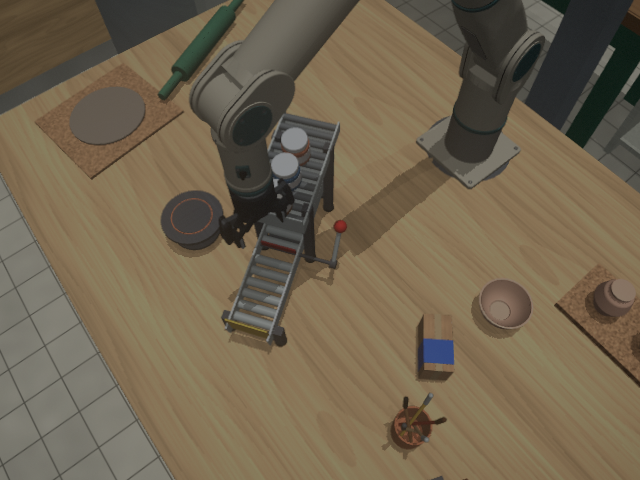

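View pics/side.png

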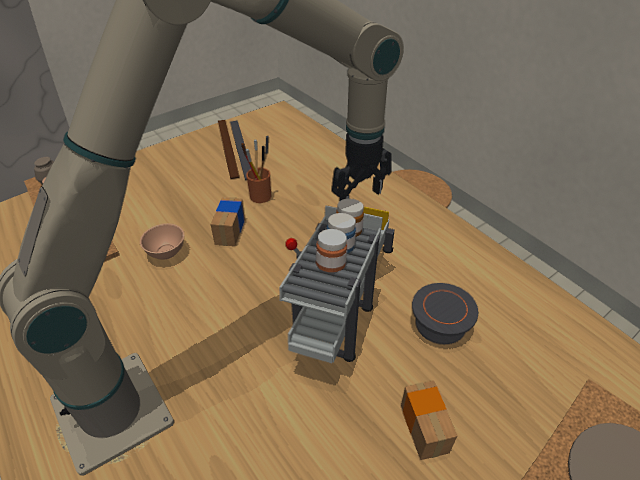

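The scene view shows the lane running from behind the arm (high end near (310,125)) down to the yellow stop at (248,326), with the knob at (340,226). The side view shows the loading end at (315,345), blue at (228,222) and orange at (428,420).

```bash
cat > rack.py <<'E'
from h import *
from scipy.optimize import minimize
pts=[]
for n in('scene','side'):
    z=np.load('/tmp/%s.npz'%n);im,P=z['im'],z['P'];hsv=cv2.cvtColor(im,cv2.COLOR_RGB2HSV)
    H,S,V=[hsv[...,i].astype(int) for i in range(3)]
    def sel(m,lo,hi,t):
        with np.errstate(invalid='ignore'): m=m&((P>lo)&(P<hi)).all(-1)
        q=P[m]; print(n,t,len(q),np.round(np.median(q,0),1) if len(q) else '',np.round(np.percentile(q,[2,98],axis=0)).tolist() if len(q) else ''); return q
    sel(((H<5)|(H>174))&(S>170)&(V>90),[400,0,130],[620,150,220],'knob')
    sel((H>22)&(H<32)&(S>180),[600,-100,40],[900,250,140],'stop')
    for t,a,lo,hi in(('blue',(H>105)&(H<125)&(S>150),[380,230,60],[600,460,90]),('orange',(H>8)&(H<16)&(S>215),[400,-500,60],[600,-300,90])): sel(a,lo,hi,t)
    for t,lo,hi in(('Btop',[380,230,68],[600,460,82]),('Otop',[400,-500,68],[600,-300,82])):
        q=sel(S>-1,lo,hi,t)
        if len(q)>50:
            r=cv2.minAreaRect(q[:,:2].astype(np.float32));print('   rect',np.round(r[0],1),np.round(r[1],1),round(r[2],1))
    with np.errstate(invalid='ignore'):
        q=P[(S<70)&((P>[330,-260,40])&(P<[820,180,260])).all(-1)]; pts.append(q)
# fit frame: tier tops. lateral/edge extents
def loc(p,q):
    c,s=np.cos(p[2]),np.sin(p[2]);d=q-[p[0],p[1],0];x=c*d[:,0]+s*d[:,1];y=-s*d[:,0]+c*d[:,1]
    t=np.tan(np.radians(7));return x,y,(q[:,2]-122+t*x)*np.cos(np.radians(7)),x
def cost(p):
    # grey points must be in lower lane box (h -25..16, |y|<48, 0..460) or upper tier (h 97..130,|y|<64, x 12..270): count
    n=0
    for q in pts:
        x,y,h,_=loc(p,q)
        lo=(abs(h-4)<13)&(abs(y)<48)&(x>0)&(x<458); up=(h>97)&(h<135)&(abs(y)<64)&(x>10)&(x<270)
        n+=(lo|up).sum()/len(q)
    return -n
best=None
for yaw in np.radians(np.arange(15,60,3)):
  for x in range(370,460,10):
    for y in range(-220,-100,10):
      f=cost((x,y,yaw)); 
      if best is None or f<best[0]: best=(f,(x,y,yaw))
print(best)
r=minimize(cost,best[1],method='Nelder-Mead',options=dict(initial_simplex=[np.add(best[1],d) for d in([8,0,.0],[-8,8,0],[0,-8,.04],[-4,-4,-.04])]))
print(r.fun,r.x,np.degrees(r.x[2]))
for q in pts:
    x,y,h,_=loc(r.x,q)
    for t,m,mm in(('low',(abs(h-8)<10)&(abs(y)<60)&(x>280)&(x<450),1),('up',(h>90)&(h<140)&(abs(y)<80)&(x<280)&(x>-20),1),('lowentry',(abs(h-4)<14)&(abs(y)<60)&(x<60),1)):
        if m.sum()>20: print(t,m.sum(),'x',np.percentile(x[m],[1,99]).round(1),'y',np.percentile(y[m],[1,99]).round(1),'h',np.percentile(h[m],[1,50,99]).round(1))
E
python3 rack.py
```

```text
scene knob 90 [498.5  52.4 172. ] [[487.0, 44.0, 165.0], [507.0, 60.0, 177.0]]
scene stop 0  
scene blue 142 [479.9 373.9  75.1] [[459.0, 352.0, 72.0], [505.0, 391.0, 79.0]]
scene orange 0  
scene Btop 1709 [481.1 349.3  74.7] [[429.0, 295.0, 70.0], [532.0, 401.0, 79.0]]
   rect [512.1 381.6] [218.1  62.1] 46.1
scene Otop 0  
side knob 83 [489.2  43.7 168.7] [[480.0, 36.0, 160.0], [501.0, 53.0, 175.0]]
side stop 79 [777.4  64.2 101.6] [[755.0, 47.0, 58.0], [791.0, 99.0, 109.0]]
side blue 243 [490.7 359.3  73.6] [[459.0, 327.0, 62.0], [519.0, 389.0, 77.0]]
side orange 773 [ 500.9 -382.7   73.5] [[469.0, -410.0, 65.0], [534.0, -355.0, 77.0]]
side Btop 684 [475.2 343.7  73.5] [[422.0, 291.0, 69.0], [596.0, 424.0, 77.0]]
   rect [510.5 377.9] [221.3  71.3] 41.9
side Otop 1941 [ 492.4 -405.    73.3] [[451.0, -460.0, 70.0], [536.0, -346.0, 77.0]]
   rect [ 494.8 -401.7] [122.3  63.1] 66.0
(np.float64(-1.1108908978937608), (370, -180, np.float64(0.5759586531581288)))
-1.1792775796021067 [ 376.11772709 -183.52594044    0.59874658] 34.30565231738645
low 1850 x [284.5 449. ] y [-48.6  47.8] h [-1.9  1.2 17.3]
up 3277 x [ 34.4 269.4] y [-64.4  66.4] h [ 96.6 125.5 133.9]
low 62 x [366.1 448.8] y [-58.7 -35.3] h [-1.9 11.  15.8]
up 4775 x [ 23.2 277.9] y [-66.2  64.3] h [ 96.7 123.4 136.8]
lowentry 978 x [ 5.5 58.2] y [-47.5  47.9] h [-9.8 -2.6 14.6]
```

```bash
cat > ov.py <<'E'
from h import *
def rackT(x,y,yaw):
    T=np.eye(4);T[:3,:3]=R.from_euler('z',yaw).as_matrix();T[:3,3]=[x,y,0];return T
a=np.radians(7)
def L(s,y,h): return [s*np.cos(a)+h*np.sin(a),y,122-s*np.sin(a)+h*np.cos(a)]
def overlay(n,im,p,st=None,scale=4,box=None):
    T=rackT(*p);tr=lambda q:proj(n,np.array(q)@T[:3,:3].T+T[:3,3],st)
    x0,y0,x1,y1=box;o=cv2.resize(im[y0:y1,x0:x1,::-1],None,fx=scale,fy=scale,interpolation=cv2.INTER_CUBIC)
    def pl(q,c,cl=True):
        cv2.polylines(o,[np.round((tr(q)+.5-[x0,y0])*scale).astype(np.int32)],cl,c,1)
    pl([L(0,-48,14),L(0,48,14),L(460,48,14),L(460,-48,14)],(0,255,0))
    pl([L(0,-64,97),L(0,64,97),L(260,64,97),L(260,-64,97)],(255,255,0))
    pl([L(460,-40,45),L(460,40,45)],(0,0,255),False)
    t=np.linspace(0,6.28,20);kc=np.array(L(270-95*np.sin(.698),125,-8+95*np.cos(.698)))
    pl([kc+[14*np.cos(i),0,14*np.sin(i)] for i in t],(255,0,255))
    return o
E
python3 - <<'E'
from ov import *
yaw=.5987;d=9
p=(376.1+d*np.cos(yaw),-183.5+d*np.sin(yaw),yaw)
z=np.load('/tmp/scene.npz');A=overlay('scene',z['im'],p,None,3,(210,100,360,360))
z=np.load('/tmp/side.npz');B=overlay('side',z['im'],p,None,3,(270,180,400,370))
o=np.zeros((600,800,3),np.uint8);A=A[:600];o[:A.shape[0],:A.shape[1]]=A[:,:];B=B[:600,:350];o[:B.shape[0],450:450+B.shape[1]]=B
cv2.imwrite('pics/ov1.png',o)
E
```

```text
(no output)
```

View pics/ov1.png

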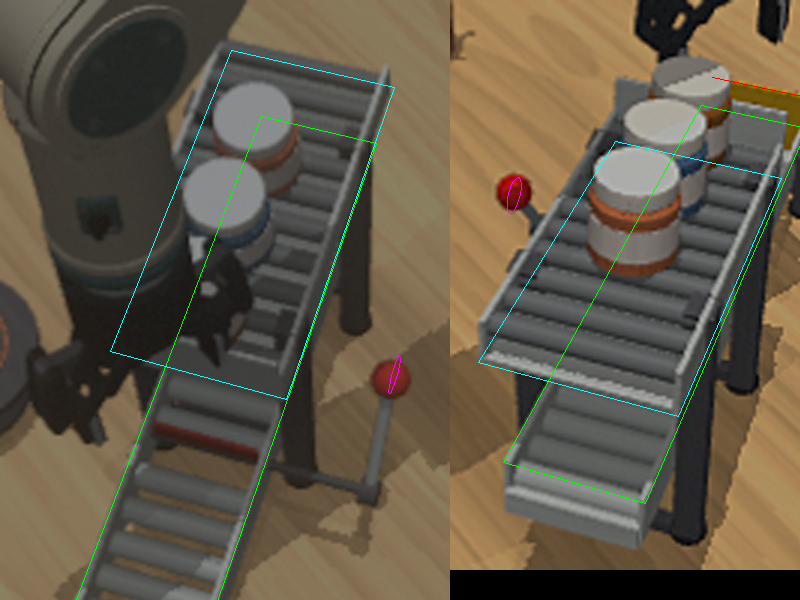

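The overlay fits: tier outline, rails and knob ((390,378) and (514,193) in the montage) agree. I also need the blue yaw, the tool axes and the camera mount.

```bash
python3 - <<'E'
from h import *
from scipy.optimize import minimize
st=ctrl.read_state();print(np.round(R.from_euler('xyz',st['tool_rot']).as_matrix(),3).tolist(),st['tool_rot'],st['width'])
print(np.round(ctrl.calibration('wrist')['mount'],2).tolist(),ctrl.finger_overhang)
def fit(q,p0):
    def c(p):
        d=q[:,:2]-p[:2];cc,s=np.cos(p[2]),np.sin(p[2]);x=d@[cc,s];y=d@[-s,cc]
        return -((abs(x)<60)&(abs(y)<30)).mean()+1e-3*(np.maximum(abs(x)-60,0)+np.maximum(abs(y)-30,0)).mean()+ 1e-4*abs(np.array([x.max()+x.min(),y.max()+y.min()])).sum()
    return min((minimize(c,np.add(p0,[0,0,k]),method='Nelder-Mead') for k in(-.2,-.1,0,.1,.2)),key=lambda r:r.fun)
for n in('scene','side'):
    P=np.load('/tmp/%s.npz'%n)['P']
    for t,b,p0 in(('B',(400,260,560,430),(481,349,.8)),('O',(420,-490,560,-320),(494,-402,1.15))):
        with np.errstate(invalid='ignore'): m=(P[...,0]>b[0])&(P[...,1]>b[1])&(P[...,0]<b[2])&(P[...,1]<b[3])&(abs(P[...,2]-74.5)<3.5)
        k,l,s,_=cv2.connectedComponentsWithStats(m.astype(np.uint8))
        if k<2: continue
        q=P[l==1+np.argmax(s[1:,4])]
        if len(q)<300: continue
        r=cv2.minAreaRect(q[:,:2].astype(np.float32));print(n,t,len(q),np.round(np.median(q,0),1),np.round(r[0],1),np.round(r[1],1),round(r[2],1),fit(q,p0).x)
E
```

```text
[[0.0, 1.0, -0.0], [1.0, -0.0, 0.0], [0.0, -0.0, -1.0]] [-3.14154546e+00 -4.30331765e-05  1.57077346e+00] 85.48675508780647
[[-0.0, -0.96, -0.29, 72.79], [1.0, -0.0, -0.0, -0.83], [0.0, -0.29, 0.96, -118.23], [0.0, 0.0, 0.0, 1.0]] 25.0
scene B 1573 [480.  349.   74.7] [478.6 346.9] [121.5  61.8] 46.3 [478.57789763 347.24656287   0.8283177 ]
side B 598 [474.5 343.7  73.7] [476.1 346.4] [124.9  63. ] 47.8 [476.72575524 345.56174398   0.81834297]
side O 1793 [ 493.  -404.6   73.4] [ 494.7 -401.8] [122.1  63. ] 66.2 [ 494.55184381 -401.74139042    1.14751104]
```

Request:
{"fn": "play_rows", "kwargs": {
  "targets": [
    [0,4,-2.5,0,-8.5],
    [0,8,-5,0,-17],
    [0,12,-7.5,0,-25.5],
    [0,16,-10,0,-34],
    [0,20,-12.5,0,-42.5],
    [0,24,-15,0,-51],
    [0,28,-17.5,0,-59.5],
    [0,31.4,-20.3,0,-68],
    [0,31.4,-20.3,0,-76.5],
    [0,31.4,-20.3,0,-85]
  ]
}}

```text
clock: 1.8
eef_pos: [445.3, 315.5, 256.2]
tool_rot: [-3.141, -0.001, 3.065]
force: [0.3, -0.3, -2.2]
width: 85.3
gripper_force: 0.0
```

```bash
python3 - <<'E'
from ov import *
yaw=.5987;p=(376.1+9*np.cos(yaw),-183.5+9*np.sin(yaw),yaw);T=np.linalg.inv(rackT(*p))
print(p)
for n in('scene','side'):
    P=np.load('/tmp/%s.npz'%n)['P'].reshape(-1,3);P=P[~np.isnan(P[:,0])];q=P@T[:3,:3].T+T[:3,3]
    h=(q[:,2]-122+np.tan(a)*q[:,0])*np.cos(a)
    m=(abs(q[:,1])<35)&(h>142)&(h<215)&(q[:,0]>-50)&(q[:,0]<250)
    if n=='side': print('jar x',np.percentile(q[m,0],[0,1,5]).round(), m.sum())
    m=(abs(abs(q[:,1])-60)<6)&(h>90)&(h<170)&(q[:,0]>10)&(q[:,0]<60); print('rail h',np.percentile(h[m],[5,50,95,99]).round() if m.any() else 0)
    m=(abs(q[:,1])<45)&(h>-40)&(h<30)&(q[:,0]>-50)&(q[:,0]<50)
    if m.any(): 
        for lo in range(-30,40,8):
            k=m&(q[:,0]>=lo)&(q[:,0]<lo+8)
            if k.sum()>3: print(lo,k.sum(),np.percentile(h[k],[5,50,95]).round())
E
```

```text
(np.float64(383.5346205725886), np.float64(-178.42787845752463), 0.5987)
rail h [ 98. 124. 130. 131.]
jar x [91. 94. 96.] 1922
rail h [ 96. 119. 128. 129.]
-14 7 [-28. -25. -16.]
-6 369 [-30. -18. -10.]
2 255 [-12.  -7.  -2.]
10 147 [-5. -2.  0.]
18 40 [-6. -3.  7.]
26 160 [-16. -10.  -3.]
34 191 [-8. -4. -1.]
```

Request:
{"fn": "play_rows", "kwargs": {
  "targets": [
    [0,0,0,2,-8.5],
    [0,0,0,4,-17],
    [0,0,0,6,-25.5],
    [0,0,0,8,-34],
    [0,0,0,8,-42.5],
    [0,0,0,8,-51.1],
    [0,0,0,8,-51.1],
    [0,0,0,8,-51.1]
  ]
}}

```text
clock: 2.6
eef_pos: [447.0, 313.7, 176.1]
tool_rot: [3.141, -0.001, -2.341]
force: [-0.6, 0.9, -2.6]
width: 85.1
gripper_force: 0.0
```

```bash
cat > wr.py <<'E'
from h import *
import sys
def look(lo,hi,z,tol=4,save=None):
    st=ctrl.read_state();im,d=ctrl.get_image('wrist');P=cloud('wrist',d,st)
    with np.errstate(invalid='ignore'): m=((P[...,:2]>lo)&(P[...,:2]<hi)).all(-1)&(abs(P[...,2]-z)<tol)
    k,l,s,_=cv2.connectedComponentsWithStats(m.astype(np.uint8)); q=P[l==1+np.argmax(s[1:,4])]
    r=cv2.minAreaRect(q[:,:2].astype(np.float32))
    print('tcp',np.round(st['eef_pos'],1),'yaw',round(np.degrees(st['tool_rot'][2]),1),'n',len(q),'z',np.median(q[:,2]).round(1),np.round(r[0],1),np.round(r[1],1),round(r[2],1))
    if save: cv2.imwrite(save,im[...,::-1])
    return st,im,P
E
python3 - <<'E'
from wr import *
look([400,260],[560,430],75,5,'pics/w1.png')
E
```

```text
tcp [447.  313.7 176.1] yaw -134.1 n 19475 z 75.7 [475.3 345.9] [121.7  61.1] 47.4
```

View pics/w1.png

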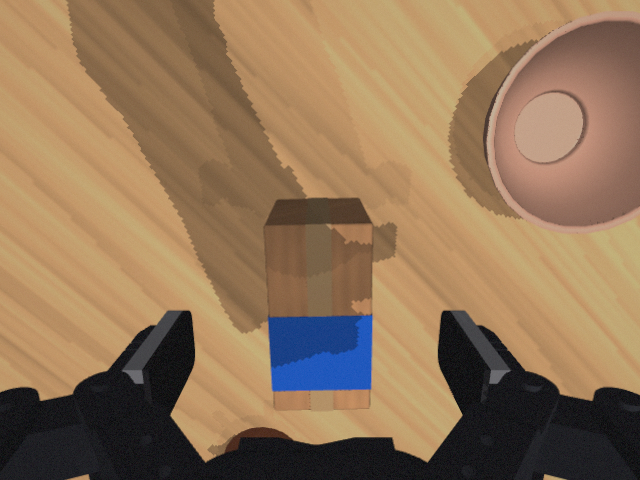

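The wrist view shows the blue carton's top from (265,225) to (371,408), centred between the jaws, uphill end at the top of the picture.

Request:
{"fn": "play_rows", "kwargs": {
  "targets": [
    [0,0.16,0.1,4,-1.4],
    [0,0.16,0.1,8,-1.4],
    [0,0.16,0.1,11,-1.4],
    [0,0.16,0.1,12,-1.4],
    [1,0.16,0.1,12,-1.4],
    [1,0.16,0.1,12,-1.4],
    [1,0.16,0.1,12,-1.4],
    [1,0.16,0.1,12,-1.4],
    [1,0.16,0.1,12,-1.4],
    [1,0.16,0.1,12,-1.4]
  ]
}}

```text
clock: 3.65
eef_pos: [445.8, 314.1, 57.6]
tool_rot: [-3.141, 0.002, -2.313]
force: [-0.8, -1.2, 6.8]
width: 59.3
gripper_force: 66.3
```

```bash
cat > tl.py <<'E'
from h import *
import sys
# usage: rows from world targets x,y,z,yawdeg using measured pose
def tl(*W):
    st=ctrl.read_state();M=R.from_euler('xyz',st['tool_rot']).as_matrix();y0=np.degrees(st['tool_rot'][2])
    print('now',np.round(st['eef_pos'],1),round(y0,1),'clock',st['clock'],'q',np.round(st['qpos'],2))
    for w in W:
        d=M.T@(np.array(w[:3])-st['eef_pos'])/10; s=-((w[3]-y0+180)%360-180)
        print(w,'->',np.round(d,2),round(s,1),'mm',round(np.linalg.norm(d)*10))
Y=np.degrees(.5987)
def rk(x,y=0): return (383.5+x*np.cos(.5987)-y*np.sin(.5987),-178.4+x*np.sin(.5987)+y*np.cos(.5987))
E
python3 - <<'E'
from tl import *
tl((446,314,388,227.5),(435,20,388,220),(*rk(-105),388,Y+180))
E
```

```text
now [445.8 314.1  57.6] -132.5 clock 3.65 q [-0.39  0.82 -0.43  1.95  0.66  0.52  1.11]
(446, 314, 388, 227.5) -> [ -0.08  -0.04 -33.04] -0.0 mm 330
(435, 20, 388, 220) -> [ 22.33 -19.1  -33.08] 7.5 mm 442
(np.float64(296.76275998646656), np.float64(-237.57475132887924), 388, np.float64(214.30298319448238)) -> [ 50.66 -26.32 -33.13] 13.2 mm 660
```

Request:
{"fn": "play_rows", "kwargs": {
  "targets": [
    [1,0,0,-1.5,0],
    [1,0,0,-4,0],
    [1,0,0,-8,0],
    [1,0,0,-12,0],
    [1,0,0,-16,0],
    [1,0,0,-20,0],
    [1,0,0,-24,0],
    [1,0,0,-28,0],
    [1,0,0,-31,0],
    [1,0,0,-33,0]
  ]
}}

```text
clock: 4.65
eef_pos: [445.1, 313.3, 388.2]
tool_rot: [-3.141, 0.001, -2.313]
force: [-0.7, -0.5, -7.5]
width: 59.6
gripper_force: 66.7
```

Request:
{"fn": "play_rows", "kwargs": {
  "targets": [
    [1,2,-1.7,0,0.7],
    [1,5,-4.3,0,1.5],
    [1,8,-7,0,2.5],
    [1,11,-9.5,0,3.5],
    [1,14,-12,0,4.5],
    [1,17,-14.6,0,5.5],
    [1,20,-17.2,0,6.5],
    [1,22.3,-19.1,0,7.5],
    [1,26,-20,0,9],
    [1,29,-20.8,0,10]
  ]
}}

```text
clock: 5.65
eef_pos: [400.6, -42.9, 385.5]
tool_rot: [3.14, -0.003, -2.489]
force: [-0.5, -0.6, -7.7]
width: 59.3
gripper_force: 66.6
```

```bash
python3 - <<'E'
from tl import *
tl((*rk(-105),388,Y+180),(*rk(-105),300,Y+180))
E
```

```text
now [400.6 -42.9 385.5] -142.6 clock 5.65 q [ 0.56  0.15 -0.61  1.93  0.1   1.09  2.14]
(np.float64(296.76275998646656), np.float64(-237.57475132887924), 388, np.float64(214.30298319448238)) -> [20.07 -9.17 -0.21] 3.1 mm 221
(np.float64(296.76275998646656), np.float64(-237.57475132887924), 300, np.float64(214.30298319448238)) -> [20.04 -9.18  8.59] 3.1 mm 237
```

Request:
{"fn": "play_rows", "kwargs": {
  "targets": [
    [1,2.5,-1.2,-0.3,0.5],
    [1,5.5,-2.5,-0.3,1],
    [1,8.5,-3.9,-0.3,1.5],
    [1,11.5,-5.2,-0.3,2],
    [1,14.5,-6.6,-0.3,2.5],
    [1,17.5,-8,-0.3,3.1],
    [1,20,-9.2,-0.3,3.1],
    [1,20,-9.2,-0.3,3.1]
  ]
}}

```text
clock: 6.45
eef_pos: [297.0, -238.6, 388.6]
tool_rot: [3.141, -0.003, -2.548]
force: [-1.0, 0.4, -8.2]
width: 59.7
gripper_force: 66.6
```

```bash
python3 - <<'E'
from tl import *
tl((*rk(-105),388,Y+180),(*rk(-105),186,Y+180))
E
```

```text
now [ 297.  -238.6  388.6] -146.0 clock 6.45 q [ 0.94  0.09 -0.37  1.98  0.04  1.08  2.72]
(np.float64(296.76275998646656), np.float64(-237.57475132887924), 388, np.float64(214.30298319448238)) -> [-0.04  0.1   0.06] -0.3 mm 1
(np.float64(296.76275998646656), np.float64(-237.57475132887924), 186, np.float64(214.30298319448238)) -> [-0.1   0.08 20.26] -0.3 mm 203
```

Request:
{"fn": "play_rows", "kwargs": {
  "targets": [
    [1,0,0.1,2,-0.3],
    [1,0,0.1,5,-0.3],
    [1,0,0.1,8,-0.3],
    [1,0,0.1,11,-0.3],
    [1,0,0.1,14,-0.3],
    [1,0,0.1,17,-0.3],
    [1,0,0.1,19,-0.3],
    [1,0,0.1,20.2,-0.3],
    [1,0,0.1,20.2,-0.3]
  ]
}}

```text
clock: 7.35
eef_pos: [298.3, -233.5, 185.9]
tool_rot: [3.137, -0.001, -2.535]
force: [-0.5, -0.5, -6.8]
width: 59.3
gripper_force: 66.5
```

```bash
python3 - <<'E'
from tl import *
from ov import *
tl((*rk(-105),186,Y+180),(*rk(-31),186,Y+180))
im,d=ctrl.get_image('side');P=cloud('side',d)
o=overlay('side',im,(383.5,-178.4,.5987),None,4,(240,220,430,370));cv2.imwrite('pics/s2.png',o)
T=np.linalg.inv(rackT(383.5,-178.4,.5987))
for r in ctrl.trace('side','blue_carton_mid')[:1]:
    q=P[r['pixels']];q=q[~np.isnan(q[:,0])]@T[:3,:3].T+T[:3,3];print(r['bbox'],np.percentile(q,[2,50,98],axis=0).round())
E
```

```text
now [ 298.3 -233.5  185.9] -145.2 clock 7.35 q [ 0.82  0.4  -0.31  2.29  0.25  0.49  2.49]
(np.float64(296.76275998646656), np.float64(-237.57475132887924), 186, np.float64(214.30298319448238)) -> [ 0.36 -0.25 -0.01] 0.5 mm 4
(np.float64(357.8918624721949), np.float64(-195.87064086852627), 186, np.float64(214.30298319448238)) -> [-7.04 -0.3  -0.01] 0.5 mm 70
[267.4, 320.6, 320.1, 395.5] [[-118.  -27.  131.]
 [-115.   -6.  192.]
 [  -1.   30.  203.]]
```

View pics/s2.png

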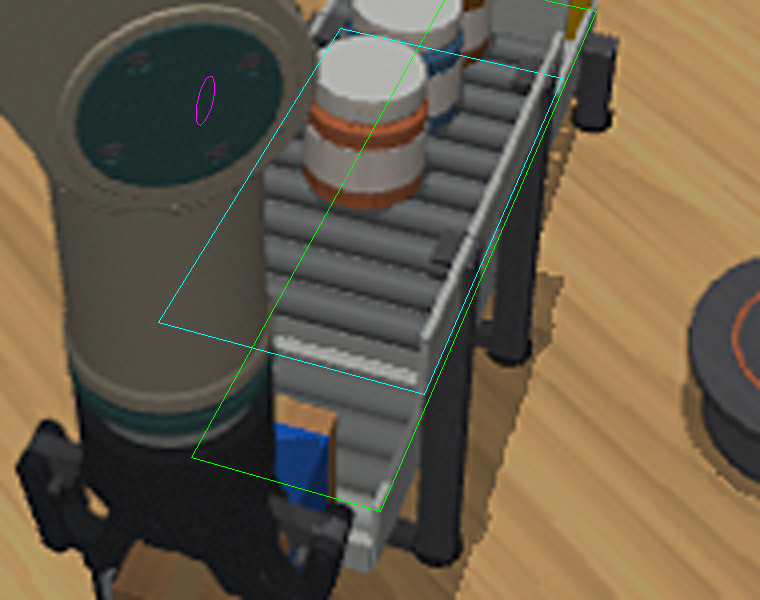

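The side view shows the blue carton (at (300,460)) at the lane mouth between the rails, below the tier lip.

Request:
{"fn": "play_rows", "kwargs": {
  "targets": [
    [1,-1,-0.3,0.2,0.5],
    [1,-2,-0.3,0.3,0.5],
    [1,-3,-0.3,0.3,0.5],
    [1,-4,-0.3,0.3,0.5],
    [1,-5,-0.3,0.3,0.5],
    [1,-6,-0.3,0.3,0.5],
    [1,-6.6,-0.3,0.3,0.5],
    [1,-6.8,-0.3,0.3,0.5],
    [1,-6.8,-0.3,0.3,0.5]
  ]
}}

```text
clock: 8.35
eef_pos: [357.0, -198.3, 184.2]
tool_rot: [3.141, -0.0, -2.544]
force: [-0.3, 0.0, -6.6]
width: 59.3
gripper_force: 66.7
```

```bash
python3 - <<'E'
from tl import *
tl((*rk(-31),183,Y+180),(*rk(-28),179,Y+180))
E
```

```text
now [ 357.  -198.3  184.2] -145.8 clock 8.35 q [ 0.65  0.43 -0.29  2.23  0.25  0.51  2.34]
(np.float64(357.8918624721949), np.float64(-195.87064086852627), 183, np.float64(214.30298319448238)) -> [-0.21  0.15  0.12] -0.1 mm 3
(np.float64(360.3700693297244), np.float64(-194.17993368770112), 179, np.float64(214.30298319448238)) -> [-0.51  0.15  0.52] -0.1 mm 7
```

Request:
{"fn": "play_rows", "kwargs": {
  "targets": [
    [1,-0.3,0.15,0.3,0],
    [1,-0.5,0.15,0.6,0],
    [1,-0.5,0.15,0.7,0],
    [1,-0.5,0.15,0.7,0]
  ]
}}

```text
clock: 8.75
eef_pos: [360.7, -193.9, 177.8]
tool_rot: [-3.141, 0.001, -2.544]
force: [-1.7, 2.0, 2.8]
width: 59.3
gripper_force: 68.1
```

Request:
{"fn": "play_rows", "kwargs": {
  "targets": [
    [0.2,0,0,0,0],
    [0,0,0,0,0],
    [0,0,0,0,0],
    [0,0,0,0,0],
    [0,0,0,0,0],
    [0,0,0,0,0]
  ]
}}

```text
clock: 9.35
eef_pos: [360.3, -194.4, 177.3]
tool_rot: [3.142, 0.0, -2.545]
force: [-0.8, -0.0, -2.6]
width: 85.5
gripper_force: 0.0
```

```bash
python3 - <<'E'
from tl import *
from ov import *
tl((*rk(-65),178,Y+180))
im,d=ctrl.get_image('side');P=cloud('side',d)
o=overlay('side',im,(383.5,-178.4,.5987),None,4,(240,220,430,370));cv2.imwrite('pics/s3.png',o)
T=np.linalg.inv(rackT(383.5,-178.4,.5987))
for r in ctrl.trace('side','blue_carton_mid')[:1]:
    q=P[r['pixels']];q=q[~np.isnan(q[:,0])]@T[:3,:3].T+T[:3,3];print(r['bbox'],np.percentile(q,[2,50,98],axis=0).round())
E
```

```text
now [ 360.3 -194.4  177.3] -145.8 clock 9.35 q [ 0.63  0.45 -0.28  2.23  0.26  0.49  2.32]
(np.float64(329.8055180868603), np.float64(-215.03198891787764), 178, np.float64(214.30298319448238)) -> [ 3.68  0.01 -0.07] -0.1 mm 37
[295.4, 328.4, 323.8, 346.3] [[  1. -25. 119.]
 [  4.   4. 138.]
 [  8.  29. 158.]]
```

View pics/s3.png

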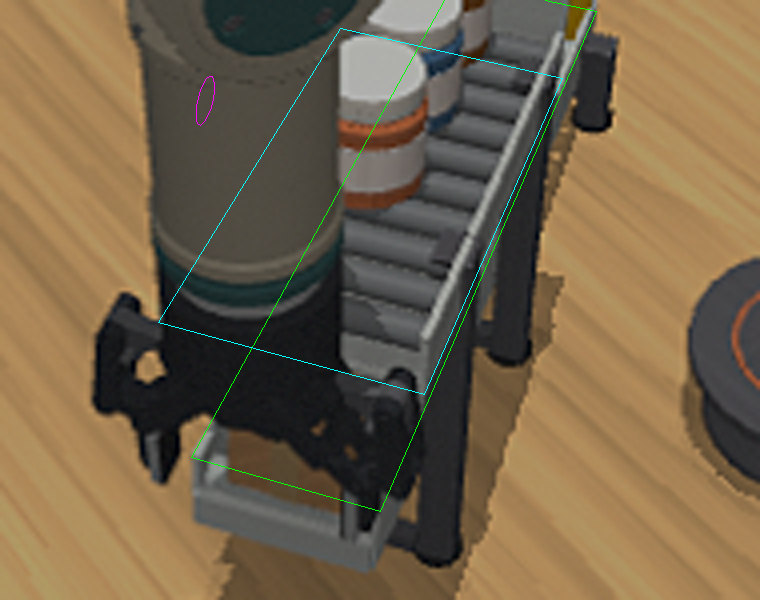

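Request:
{"fn": "play_rows", "kwargs": {
  "targets": [
    [0,2,0,0,0],
    [0,5,0,0,0],
    [0,7,0,-3,8],
    [0,7,3,-6,16],
    [0,7,7,-6,24],
    [0,7,11,-6,32],
    [0,7,15,-6,40],
    [0,5,18,-6,48],
    [0,3,21,-6,56],
    [0,1,23,-6,64]
  ]
}}

```text
clock: 10.45
eef_pos: [236.1, -73.5, 243.2]
tool_rot: [3.126, -0.039, 2.967]
force: [0.2, 0.2, -1.8]
width: 85.1
gripper_force: 0.0
```

```bash
python3 - <<'E'
from tl import *
from ov import *
c=np.array([494.6,-401.8]);u=np.array([np.cos(1.154),np.sin(1.154)])
tl((*(c-45*u),176,66.1))
T=np.linalg.inv(rackT(383.5,-178.4,.5987))
im,d=ctrl.get_image('side');P=cloud('side',d)
for o in('blue_carton_mid','orange_carton_mid'):
  for r in ctrl.trace('side',o)[:1]:
    q=P[r['pixels']];q=q[~np.isnan(q[:,0])];q2=q@T[:3,:3].T+T[:3,3];print(o,round(r['confidence'],2),r['bbox'],np.percentile(q2,[2,50,98],axis=0).round(),np.median(q,0).round())
E
```

```text
now [236.1 -73.5 243.2] 170.0 clock 10.45 q [ 1.16  0.2  -1.09  2.46  0.26  0.64  1.24]
(np.float64(476.38250928661614), np.float64(-442.94757626042843), 176, 66.1) -> [-30.33 -32.28   5.05] 103.9 mm 446
orange_carton_mid 0.71 [398.0, 379.0, 457.4, 459.0] [[ -97. -298.    1.]
 [ -50. -248.   72.]
 [  17. -197.   76.]] [ 483. -412.   72.]
```

Request:
{"fn": "play_rows", "kwargs": {
  "targets": [
    [0,-2,-4,0,8],
    [0,-5,-8,0,16],
    [0,-8,-11,0,24],
    [0,-11,-14,0,32],
    [0,-14,-17,0,40],
    [0,-17,-20,0,48],
    [0,-20,-23,0,56],
    [0,-24,-26,0,64],
    [0,-27,-29,0,72],
    [0,-30.3,-32.3,0,80]
  ]
}}

```text
clock: 11.6
eef_pos: [478.7, -446.3, 225.0]
tool_rot: [-3.102, -0.021, 1.569]
force: [0.2, 0.2, -3.0]
width: 86.0
gripper_force: 0.0
```

```bash
python3 - <<'E'
from tl import *
from ov import *
c=np.array([494.6,-401.8]);u=np.array([np.cos(1.154),np.sin(1.154)])
tl((*(c-45*u),176,66.1))
T=np.linalg.inv(rackT(383.5,-178.4,.5987))
for n in('side','scene'):
  im,d=ctrl.get_image(n);P=cloud(n,d)
  if n=='side': cv2.imwrite('pics/s4.png',overlay('side',im,(383.5,-178.4,.5987),None,4,(240,220,430,370)))
  with np.errstate(invalid='ignore'):
    q=P.reshape(-1,3)@T[:3,:3].T+T[:3,3]; h=(q[:,2]-122+np.tan(a)*q[:,0])*np.cos(a)
    m=(abs(q[:,1])<38)&(h>12)&(h<85)&(q[:,0]>-80)&(q[:,0]<440); print(n,m.sum(),np.percentile(q[m],[2,50,98],axis=0).round().tolist() if m.sum()>5 else '')
E
```

```text
now [ 478.7 -446.3  225. ] 89.9 clock 11.6 q [ 0.95  0.72 -0.43  1.49  0.33  1.06  0.43]
(np.float64(476.38250928661614), np.float64(-442.94757626042843), 176, 66.1) -> [ 0.23 -0.04  4.92] 23.8 mm 49
side 0 
scene 614 [[246.0, -30.0, 102.0], [274.0, 4.0, 146.0], [279.0, 29.0, 167.0]]
```

View pics/s4.png

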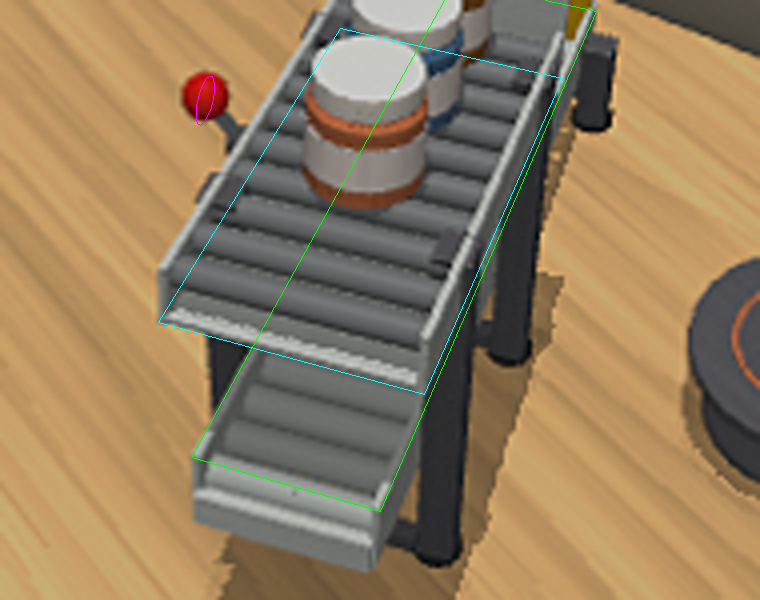

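The side view shows the empty loading end; the scene depth puts the blue carton's front face at the gate (x≈275). Next I look at orange up close.

Request:
{"fn": "play_rows", "kwargs": {
  "targets": [
    [0,0.2,0,1.5,8],
    [0,0.2,0,3,16],
    [0,0.2,0,4.9,23.8],
    [0,0.2,0,4.9,23.8],
    [0,0.2,0,4.9,23.8],
    [0,0.2,0,4.9,23.8]
  ]
}}

```text
clock: 12.3
eef_pos: [477.7, -441.2, 178.0]
tool_rot: [-3.101, -0.006, 1.161]
force: [-1.0, 0.4, -1.9]
width: 85.6
gripper_force: 0.0
```

```bash
python3 - <<'E'
from wr import *
st,im,P=look([420,-490],[560,-320],75,5)
print(st['tool_rot'],st['qpos'].round(2) if hasattr(st['qpos'],'round') else st['qpos']); print((R.from_euler('xyz',st['tool_rot']).as_matrix()[:,2]).round(3))
E
```

```text
tcp [ 477.7 -441.2  178. ] yaw 66.5 n 26071 z 75.8 [ 494.4 -402.4] [120.7  61.4] 65.7
[-3.10097206 -0.00562207  1.16095195] [ 0.88  0.75 -0.31  1.55  0.27  0.93  0.06]
[-0.035  0.021 -0.999]
```

```bash
python3 - <<'E'
from tl import *
tl((476.1,-443.2,100,65.9),(476.1,-443.2,57,65.9))
E
```

```text
now [ 477.9 -441.3  178.1] 66.5 clock 12.35 q [ 0.88  0.75 -0.32  1.55  0.27  0.93  0.06]
(476.1, -443.2, 100, 65.9) -> [-0.29  0.23  7.81] 0.6 mm 78
(476.1, -443.2, 57, 65.9) -> [-0.32  0.4  12.1 ] 0.6 mm 121
```

Request:
{"fn": "play_rows", "kwargs": {
  "targets": [
    [0,-0.3,0.2,4,0.6],
    [0,-0.3,0.3,8,0.6],
    [0,-0.3,0.4,11,0.6],
    [0,-0.3,0.4,12.1,0.6],
    [1,-0.3,0.4,12.1,0.6],
    [1,-0.3,0.4,12.1,0.6],
    [1,-0.3,0.4,12.1,0.6],
    [1,-0.3,0.4,12.1,0.6],
    [1,-0.3,0.4,12.1,0.6],
    [1,-0.3,0.4,12.1,0.6]
  ]
}}

```text
clock: 13.35
eef_pos: [477.0, -443.4, 58.0]
tool_rot: [-3.104, -0.005, 1.148]
force: [-1.5, 0.4, 6.4]
width: 59.5
gripper_force: 68.7
```

```bash
python3 - <<'E'
from tl import *
tl((476.1,-443.2,186,65.9),(*rk(-110,-90),190,50),(*rk(-105),186,Y))
E
```

```text
now [ 477.  -443.4   58. ] 65.8 clock 13.35 q [ 0.85  0.9  -0.26  1.61  0.33  0.72  0.01]
(476.1, -443.2, 186, 65.9) -> [  0.04  -0.58 -12.79] -0.1 mm 128
(np.float64(343.35363064867096), np.float64(-314.73880235614024), 190, 50) -> [  6.31 -17.96 -12.5 ] 15.8 mm 228
(np.float64(296.76275998646656), np.float64(-237.57475132887924), 186, np.float64(34.30298319448239)) -> [ 11.43 -25.35 -11.79] 31.5 mm 302
```

Request:
{"fn": "play_rows", "kwargs": {
  "targets": [
    [1,0,0,-2,0],
    [1,0,-0.2,-5,0],
    [1,0,-0.4,-9,0],
    [1,0,-1.5,-12,2],
    [1,1.5,-5,-12.8,5],
    [1,3,-9,-12.8,8],
    [1,4.5,-13,-12.8,12],
    [1,6.3,-17.5,-12.5,16],
    [1,7.8,-20,-12.5,22],
    [1,9,-22,-12.5,28]
  ]
}}

```text
clock: 14.35
eef_pos: [313.8, -270.5, 190.3]
tool_rot: [-3.098, 0.016, 0.655]
force: [0.3, -0.3, -6.8]
width: 59.7
gripper_force: 66.6
```

```bash
python3 - <<'E'
from tl import *
tl((*rk(-105),186,Y))
E
```

```text
now [ 313.8 -270.5  190.3] 37.6 clock 14.35 q [ 0.78  0.44 -0.2   2.17  0.15  0.59 -0.44]
(np.float64(296.76275998646656), np.float64(-237.57475132887924), 186, np.float64(34.30298319448239)) -> [ 0.66 -3.63  0.57] 3.3 mm 37
```

Request:
{"fn": "play_rows", "kwargs": {
  "targets": [
    [1,0.3,-1.5,0.2,1.5],
    [1,0.6,-3,0.4,3.3],
    [1,0.7,-3.6,0.6,3.3],
    [1,0.7,-3.6,0.6,3.3],
    [1,0.7,-3.6,0.6,3.3]
  ]
}}

```text
clock: 14.85
eef_pos: [300.5, -240.6, 185.9]
tool_rot: [-3.103, 0.016, 0.602]
force: [-0.1, -0.6, -6.7]
width: 59.4
gripper_force: 66.7
```

```bash
python3 - <<'E'
from tl import *
from ov import *
tl((*rk(-105),184,Y),(*rk(-30),184,Y))
im,d=ctrl.get_image('side');P=cloud('side',d)
cv2.imwrite('pics/s5.png',overlay('side',im,(383.5,-178.4,.5987),None,4,(240,220,430,370)))
T=np.linalg.inv(rackT(383.5,-178.4,.5987))
for r in ctrl.trace('side','orange_carton_mid')[:1]:
    q=P[r['pixels']];q=q[~np.isnan(q[:,0])]@T[:3,:3].T+T[:3,3];print(r['bbox'],np.percentile(q,[2,50,98],axis=0).round())
    for x in(-100,-30,-10): 
        m=(q[:,2]>150)&(abs(q[:,0]-x)<8); print(x,np.percentile(q[m],[3,97],axis=0).round() if m.sum()>4 else '')
E
```

```text
now [ 300.5 -240.6  185.9] 34.5 clock 14.85 q [ 0.73  0.41 -0.18  2.25  0.14  0.53 -0.52]
(np.float64(296.76275998646656), np.float64(-237.57475132887924), 184, np.float64(34.30298319448239)) -> [-0.13 -0.45  0.21] 0.2 mm 5
(np.float64(358.7179314247047), np.float64(-195.3070718082512), 184, np.float64(34.30298319448239)) -> [ 7.37 -0.43  0.09] 0.2 mm 74
[270.0, 323.0, 325.9, 401.8] [[-120.  -34.  132.]
 [-117.  -12.  189.]
 [  -3.   23.  203.]]
-100 [[-108.  -24.  199.]
 [ -94.   23.  204.]]
-30 [[-37. -34. 168.]
 [-23. -20. 201.]]
-10 [[-18. -34. 155.]
 [ -3. -15. 200.]]
```

View pics/s5.png

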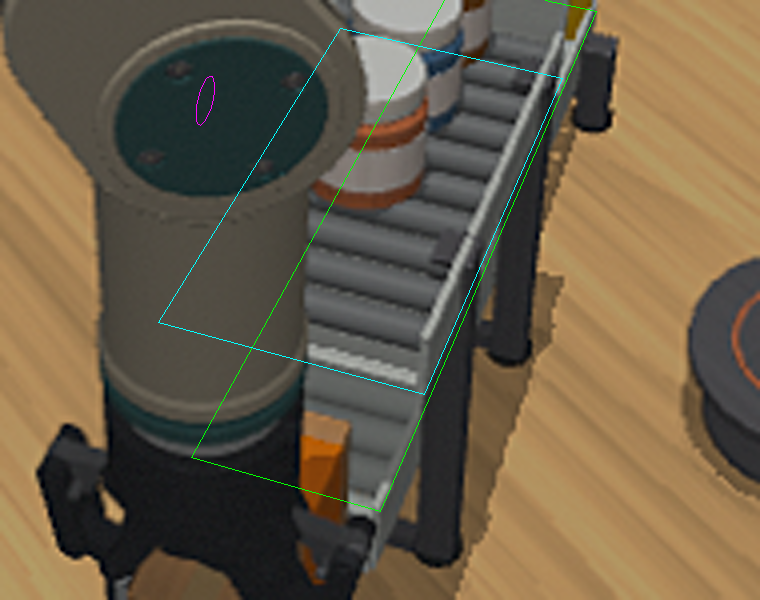

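Orange (at (325,490)) is at the lane mouth, about 5 mm to the right; I correct that while inserting.

Request:
{"fn": "play_rows", "kwargs": {
  "targets": [
    [1,1,-0.4,0.1,0.2],
    [1,2,-0.4,0.1,0.2],
    [1,3,-0.4,0.1,0.2],
    [1,4,-0.4,0.1,0.2],
    [1,5,-0.4,0.1,0.2],
    [1,6,-0.4,0.1,0.2],
    [1,6.8,-0.4,0.1,0.2],
    [1,7.3,-0.4,0.1,0.2],
    [1,7.3,-0.4,0.1,0.2]
  ]
}}

```text
clock: 15.85
eef_pos: [358.5, -194.9, 183.9]
tool_rot: [-3.103, 0.016, 0.6]
force: [0.1, -0.5, -7.6]
width: 59.3
gripper_force: 66.6
```

```bash
python3 - <<'E'
from tl import *
tl((*rk(-28),177.5,Y))
E
```

```text
now [ 358.5 -194.9  183.9] 34.4 clock 15.85 q [ 0.56  0.44 -0.18  2.2   0.13  0.56 -0.68]
(np.float64(360.3700693297244), np.float64(-194.17993368770112), 177.5, np.float64(34.30298319448239)) -> [0.2  0.07 0.63] 0.1 mm 7
```

Request:
{"fn": "play_rows", "kwargs": {
  "targets": [
    [1,0.1,0.05,0.3,0],
    [1,0.2,0.05,0.6,0],
    [1,0.2,0.05,0.7,0],
    [1,0.2,0.05,0.7,0]
  ]
}}

```text
clock: 16.25
eef_pos: [360.4, -194.5, 177.9]
tool_rot: [-3.105, 0.015, 0.598]
force: [-2.0, 3.4, 9.4]
width: 59.7
gripper_force: 62.4
```

Request:
{"fn": "play_rows", "kwargs": {
  "targets": [
    [0.2,0,0,0,0],
    [0,0,0,0,0],
    [0,0,0,0,0],
    [0,0,0,0,0],
    [0,0,0,0,0],
    [0,0,0,0,0],
    [0,-2,0,0,0],
    [0,-5,0,0,0],
    [0,-8,0,0,0],
    [0,-8,0,-4,0]
  ]
}}

```text
clock: 17.25
eef_pos: [289.0, -240.3, 215.5]
tool_rot: [-3.092, 0.022, 0.594]
force: [1.0, -0.4, -2.7]
width: 85.3
gripper_force: 0.0
```

```bash
python3 - <<'E'
from tl import *
from ov import *
tl()
T=np.linalg.inv(rackT(383.5,-178.4,.5987))
im,d=ctrl.get_image('scene');P=cloud('scene',d)
im2,d2=ctrl.get_image('side');P2=cloud('side',d2)
for n,P in(('scene',P),('side',P2)):
  with np.errstate(invalid='ignore'):
    q=P.reshape(-1,3)@T[:3,:3].T+T[:3,3]; h=(q[:,2]-122+np.tan(a)*q[:,0])*np.cos(a)
    m=(abs(q[:,1])<38)&(h>16)&(h<80)&(q[:,0]>-20)&(q[:,0]<440); print(n,m.sum(),np.percentile(q[m],[2,50,98],axis=0).round().tolist() if m.sum()>5 else '')
print([ (r['bbox'],r['confidence']) for r in ctrl.search_frame('side','orange_carton_mid')])
E
```

```text
now [ 289.  -240.3  215.5] 34.0 clock 17.25 q [ 0.77  0.35 -0.2   2.23  0.12  0.63 -0.49]
scene 540 [[249.0, -30.0, 107.0], [273.0, 3.0, 153.0], [279.0, 28.0, 167.0]]
side 430 [[31.0, -29.0, 135.0], [36.0, -13.0, 158.0], [64.0, 9.0, 184.0]]
[([312.2, 311.3, 335.5, 335.5], 0.58)]
```

Orange now sits behind blue, rear face at x≈33. Next the lever.

```bash
python3 - <<'E'
from tl import *
tl((289,-240,395,34.3),(*rk(-60,60),395,34.3),(*rk(162,128),395,34.3),(*rk(162,128),170,34.3))
E
```

```text
now [ 295.9 -241.6  219.5] 34.2 clock 17.4 q [ 0.77  0.34 -0.2   2.22  0.12  0.62 -0.5 ]
(289, -240, 395, 34.3) -> [ -0.75  -1.12 -17.52] -0.1 mm 176
(np.float64(300.1217192329071), np.float64(-162.6500064659119), 395, 34.3) -> [  4.52  -6.89 -17.4 ] -0.1 mm 193
(np.float64(445.18633059138926), np.float64(18.635013685816332), 395, 34.3) -> [ 26.71 -13.73 -17.5 ] -0.1 mm 348
(np.float64(445.18633059138926), np.float64(18.635013685816332), 170, 34.3) -> [ 27.05 -12.96   4.99] -0.1 mm 304
```

Request:
{"fn": "play_rows", "kwargs": {
  "targets": [
    [1,0,0,-4,0],
    [1,0,0,-8.5,0],
    [1,0,0,-13,0],
    [1,0,0,-17.5,0],
    [1,4.5,-2.3,-17.5,0],
    [1,9,-4.6,-17.5,0],
    [1,13.5,-7,-17.5,0],
    [1,18,-9.3,-17.5,0],
    [1,22.5,-11.6,-17.5,0],
    [1,26.7,-13.7,-17.5,0]
  ]
}}

```text
clock: 18.4
eef_pos: [445.0, 21.3, 392.8]
tool_rot: [-3.102, 0.017, 0.599]
force: [-0.6, -1.7, -2.2]
width: 0.1
gripper_force: 0.0
```

```bash
python3 - <<'E'
from tl import *
tl((*rk(162,128),250,34.3),(*rk(162,128),170,34.3))
E
```

```text
now [445.   21.3 392.8] 34.3 clock 18.4 q [ 0.31  0.23 -0.5   1.81  0.09  1.16 -1.19]
(np.float64(445.18633059138926), np.float64(18.635013685816332), 250, 34.3) -> [ 0.12  0.79 14.26] 0.0 mm 143
(np.float64(445.18633059138926), np.float64(18.635013685816332), 170, 34.3) -> [ 0.26  1.11 22.26] 0.0 mm 223
```

Request:
{"fn": "play_rows", "kwargs": {
  "targets": [
    [1,0,0.3,4,0],
    [1,0.1,0.5,8,0],
    [1,0.1,0.8,12,0],
    [1,0.1,0.9,16,0],
    [1,0.2,1,20,0],
    [1,0.2,1.1,22.2,0],
    [1,0.2,1.1,22.2,0]
  ]
}}

```text
clock: 19.1
eef_pos: [441.3, 17.0, 168.2]
tool_rot: [-3.097, 0.024, 0.601]
force: [-4.4, 3.9, -5.1]
width: 0.4
gripper_force: 0.0
```

```bash
python3 - <<'E'
from tl import *
tl((*rk(190,128),170,34.3),(*rk(250,128),170,34.3),(*rk(310,128),170,34.3))
im,d=ctrl.get_image('scene')
cv2.imwrite('pics/s6.png',cv2.resize(im[160:360,200:440,::-1],None,fx=3,fy=3))
E
```

```text
now [441.3  17.  168.2] 34.4 clock 19.1 q [ 0.2   0.52 -0.39  2.12  0.3   0.59 -1.38]
(np.float64(468.31626126166486), np.float64(34.41494737351745), 170, 34.3) -> [ 3.21  0.08 -0.26] 0.1 mm 32
(np.float64(517.8803984122554), np.float64(68.22909099001988), 170, 34.3) -> [ 9.21  0.08 -0.4 ] 0.1 mm 92
(np.float64(567.444535562846), np.float64(102.04323460652229), 170, 34.3) -> [15.21  0.09 -0.54] 0.1 mm 152
```

View pics/s6.png

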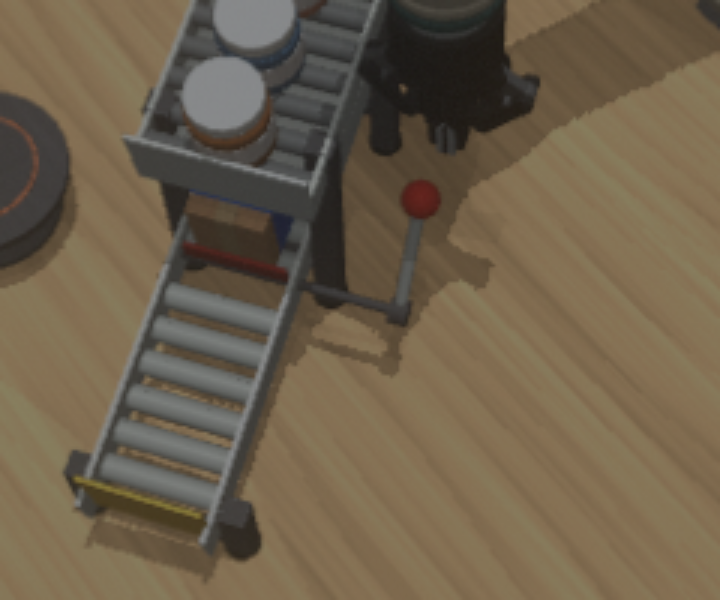

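The gate is shut with blue held behind it (carton at (230,225)), knob at (421,199), and the closed fingers at (445,140) uphill of it. A small side force suggests the knuckle is close to the tier rail, so I move outward a little.

Request:
{"fn": "play_rows", "kwargs": {
  "targets": [
    [1,0,-0.5,-0.2,0],
    [1,0,-0.7,-0.2,0],
    [1,0,-0.7,-0.2,0],
    [1,1,-0.7,-0.2,0],
    [1,2,-0.7,-0.3,0],
    [1,2.8,-0.7,-0.3,0],
    [1,2.8,-0.7,-0.3,0]
  ]
}}

```text
clock: 19.85
eef_pos: [465.5, 38.8, 174.6]
tool_rot: [-3.103, 0.014, 0.599]
force: [-0.7, 0.4, -1.2]
width: 0.0
gripper_force: 0.0
```

Request:
{"fn": "play_rows", "kwargs": {
  "targets": [
    [1,1.5,0,0.2,0],
    [1,3,0,0.2,0],
    [1,4.5,0,0.2,0],
    [1,6,0,0.2,0],
    [1,7.5,0,0.2,0],
    [1,9,0,0.2,0],
    [1,10.5,0,0.2,0],
    [1,11.5,0,0.2,0],
    [1,12,0,0.2,0],
    [1,12,0,0.2,0]
  ]
}}

```text
clock: 20.85
eef_pos: [562.3, 105.5, 169.9]
tool_rot: [-3.102, 0.018, 0.599]
force: [-2.7, -0.6, -3.4]
width: -0.0
gripper_force: 0.8
```

```bash
python3 - <<'E'
from tl import *
from ov import *
tl((*rk(312,130),170,34.3))
T=np.linalg.inv(rackT(383.5,-178.4,.5987))
im,d=ctrl.get_image('scene');P=cloud('scene',d)@T[:3,:3].T+T[:3,3]
hsv=cv2.cvtColor(im,cv2.COLOR_RGB2HSV)
with np.errstate(invalid='ignore'):
  m=((hsv[...,0]<5)|(hsv[...,0]>174))&(hsv[...,1]>150)&(P[...,2]>110)&(abs(P[...,1]-125)<40)
  print('knob',m.sum(),np.median(P[m],0).round() if m.any() else '')
cv2.imwrite('pics/s7.png',cv2.resize(im[160:360,200:440,::-1],None,fx=3,fy=3))
E
```

```text
now [562.3 105.5 169.9] 34.3 clock 20.85 q [ 0.02  0.66 -0.38  1.79  0.29  0.78 -1.47]
(np.float64(567.9695353473155), np.float64(104.82251063209206), 170, 34.3) -> [ 0.43  0.37 -0.04] 0.0 mm 6
knob 119 [338. 126. 162.]
```

View pics/s7.png

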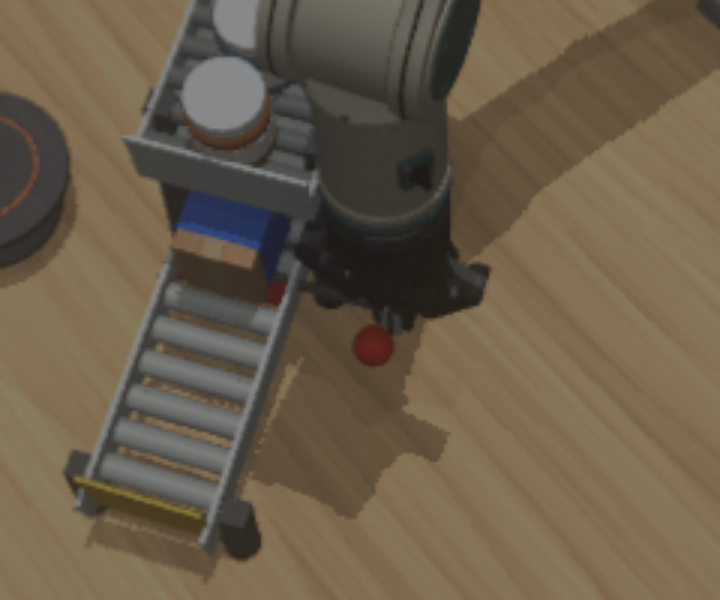

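Blue has started rolling over the opened gate; the knob at (373,345) has travelled about 113 of 122 mm. I push on to the end and back off.

Request:
{"fn": "play_rows", "kwargs": {
  "targets": [
    [1,0.6,0.3,0.2,0],
    [1,1.2,0.3,0.2,0],
    [1,1.5,0.3,0.2,0],
    [1,1.5,0.3,0.2,0]
  ]
}}

```text
clock: 21.3
eef_pos: [570.8, 106.7, 167.3]
tool_rot: [-3.102, 0.033, 0.597]
force: [-15.6, -8.6, 6.9]
width: 0.2
gripper_force: 8.6
```

Request:
{"fn": "play_rows", "kwargs": {
  "targets": [
    [1,-1,-0.5,0,0],
    [1,-3,-1,-3,0],
    [1,-3,-2,-7,0],
    [1,-3,-4,-11,0],
    [1,-3,-7,-15,0],
    [1,-3,-10,-18,0],
    [1,-3,-13,-18,0],
    [1,-3,-16,-18,0],
    [1,-3,-16,-18,0],
    [1,-3,-16,-18,0]
  ]
}}

```text
clock: 22.3
eef_pos: [469.1, 223.0, 355.5]
tool_rot: [-3.104, 0.013, 0.6]
force: [-1.0, 0.3, -3.6]
width: -0.3
gripper_force: 0.0
```

```bash
python3 - <<'E'
from tl import *
from ov import *
tl()
T=np.linalg.inv(rackT(383.5,-178.4,.5987))
im,d=ctrl.get_image('scene');P=cloud('scene',d)@T[:3,:3].T+T[:3,3]
hsv=cv2.cvtColor(im,cv2.COLOR_RGB2HSV)
with np.errstate(invalid='ignore'):
  m=((hsv[...,0]<5)|(hsv[...,0]>174))&(hsv[...,1]>150)&(P[...,2]>110)&(abs(P[...,1]-125)<40)
  print('knob',m.sum(),np.median(P[m],0).round() if m.any() else '')
  h=(P[...,2]-122+np.tan(a)*P[...,0])*np.cos(a)
  m=(abs(h-75)<4)&(abs(P[...,1])<45)&(P[...,0]>150)&(P[...,0]<490);print('tops',np.percentile(P[m],[1,50,99],axis=0).round())
cv2.imwrite('pics/s8.png',cv2.resize(im[160:360,200:440,::-1],None,fx=3,fy=3))
E
```

```text
now [469.1 223.  355.5] 34.4 clock 22.3 q [-0.13  0.38 -0.49  1.71  0.15  1.11 -1.63]
knob 116 [343. 126. 155.]
tops [[264. -31. 138.]
 [372.  -1. 152.]
 [468.  29. 166.]]
```

View pics/s8.png

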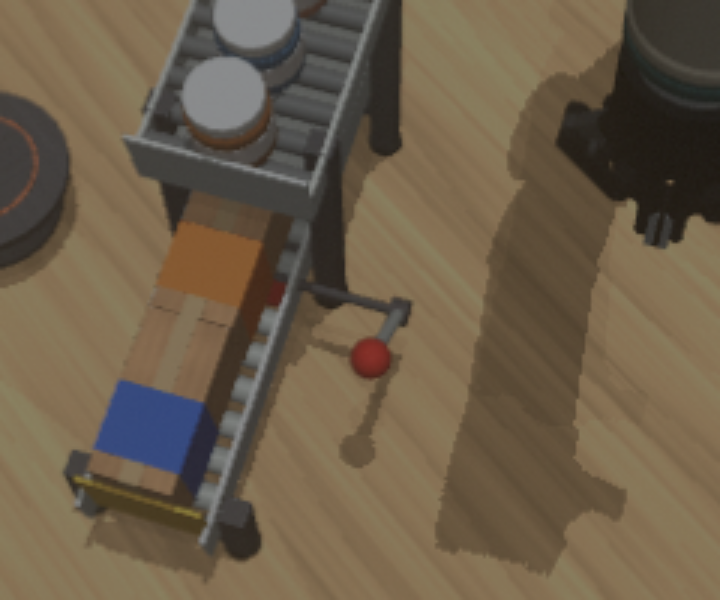

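Both cartons are down the lane: blue at the yellow stop (150,440), orange right behind it (210,270), and the lever is fully over (370,357). The arm is clear, so I hand in.

```bash
python3 -c "
from cell import ctrl
print(ctrl.finish_job())"
```

```text
the job is handed in; nothing more can be done
None
```

The job is handed in, with no verdict shown: in the last picture the blue carton stands at the yellow end stop with the orange one right behind it, the gate lever is thrown to its end, and the arm is clear after about 22 s on the robot clock.

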